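# Clamp a lamp in its cradle with the thumbwheel

## Robot

A 7-joint arm with a two-finger parallel gripper is mounted at the origin on a cart in front of the work surface, level with it; the furniture and walls round the work are solid. World frame = base frame: x ahead of the robot, y to its left, z up, the work surface at z = 0. Lengths are in m, angles in rad, forces in N, time in s.
With the tool pointing down it reaches from about 0.4 to 0.9 m from the base axis. Payload 5.6 kg.
Tool frame: the origin (TCP) lies between the finger pads; the fingertips stand 19 mm ahead of it and the grasp point (between the pads) is the TCP; x points along the fingers, y is the direction in which the jaws open and shut, and the axes are right-handed (so a half turn about x gives the same grasp; the last joint's range is limited). The gripper opens to 92 mm and grips with 3 to 60 N. Pads are 20 mm wide; open, the fingers measure 128 mm over their backs; the gripper's body (75 mm by 189 mm) begins 69 mm behind the grasp point.
Start: joints at [-1.336, 0.468, -0.012, 1.603, 0.006, 1.071, -0.056], TCP at [0.178, 0.625, 0.206] pointing down, gripper open.
Joint ranges: [-2.53, 2.53], [-0.31, 2.02], [-1.57, 1.55], [0.28, 2.44], [-1.29, 4.43], [0.15, 1.84], [-2.92, 2.92]. Speed limits (rad/s): [2.57, 2.57, 3.14, 3.14, 3.14, 3.14, 3.14].

## Interface

Orientations are given as a unit quaternion [x, y, z, w].
In Python, from rig import env, cams gives the robot as it stands. Calls block until the motion is done:
- env.move_to(position, orientation): joint-space move of the TCP to a pose.
- env.move_l(position, max_speed=0.15, rotation=None): straight line of the TCP; rotation=None keeps the orientation; max_speed is the mean speed in m/s.
- env.movej(angles): joint-space move.
- env.set_gripper(opening): finger opening in m; the grip force is fixed at half the most; returns when the fingers have stopped.
- env.sleep(seconds).
- env.inverse_kinematics(position, orientation): joint angles nearest the present ones, or None.
- cams.capture(name): name is "side" or "top"; returns a dict with "pixels" (420x560x3 uint8, red, green, blue), "intrinsics" (3x3 intrinsics, pixels), "k1" (the pictures are not rectified: a ray, as slopes to the right and down, at radius r is drawn at 1 + k1 r^2 times it, then the intrinsics apply), "origin" and "orientation" of the camera in the world. Camera axes: x right, y down, z forward; pixel columns grow to the right and rows downward; lengths in m; the calibration is good to about 2 mm. A picture is of the moment at which its call begins. There is no depth.
A pose or a line that the arm cannot do raises env.PlanningError and nothing moves.
- env.finish_job(): hands the job in, once; it reports no verdict.
Readings, each from a call of its own:
- env.read_time_s(): time.
- env.read_q(): joint angles.
- env.read_qvel(): joint speeds.
- env.read_tau(): joint torques, N m.
- env.read_tcp_pos(): TCP position.
- env.read_tool_rot(): TCP orientation.
- env.read_ft_force(): force on the tool from outside, world axes, zero at the start.
- env.read_wrist_torque(): the same for the moment, N m.
- env.read_grip_width(): finger opening in m.
Only numpy, scipy, OpenCV 4.12 (cv2) and the standard library are available. Lean on these libraries where they do the work, as an engineer would, in place of code of your own. Each camera call takes 0.05 s, during which the arm holds its last target. There are 200 camera calls.

## Task

Lay the lamp in the V-saddles of its cradle, black base towards the clamp jaw and clear window end towards the fixed end stop, and let go. Then roll the recessed thumbwheel with a fingertip, drawing the exposed rim towards the lamp, until the jaw has pushed the lamp up against the stop and holds it lightly clamped; press and turn gently, because the wheel and the glass are delicate. Work the jaw only through its wheel, leave the other glassware and bottles alone, and take the hand away.

Things in the scene. Friction and masses are not known exactly. Their poses are not given: they have to be found in the camera images.
- lamp_mid (a point): Point on the axis of the loose hollow-cathode lamp, a round rod lying down, 151 mm long (35.4 mm across the clear glass, 37 mm across the black base), 18.5 mm above the surface at the start. Its y axis runs along the lamp to the base: window end at y = -76 mm, glass up to +26, solid base to +64, thin pins to +75. Grasp it across the glass at y = -20 (balance point -4).
- lamp: The same lamp (70 to 130 g); origin 18.5 mm below its axis as it first lies. A squeeze along it of more than 12 N breaks it. A thin fixed tube hangs in an arc 110 mm and more behind it (world +x), 20 to 240 mm high, up to a blue bottle 215 mm tall behind and right of the cradle: lift and carry on the near side of it.
- cradle: Lamp cradle, fixed: plate 64 x 270 x 10 mm, long axis its own y, origin at the centre of the underside. At -y a square end stop (top z = 64 mm); black V-saddles, 12 mm wide, at y = -83 and -25, arms up to z = 37, for the glass, lamp axis then at z = 42; the jaw; at +y a grey housing, y = 60 to 130, 50 wide, flat roof z = 52, with the thumbwheel in a slot.
- seat (a point): Where lamp_mid lies when the lamp is in the saddles with its window against the stop: cradle y = -39, z = 42 mm. Axes as the cradle's (y from stop to wheel; the lamp's base must point to +y). The lamp may first be laid in with its mid anywhere from here to (jaw's cradle y - 25 mm) further along +y.
- stop: Fixed end stop of the cradle: a square steel plate with a sight hole, 44 x 10 x 54 mm, standing on the plate. Origin at the foot of its inner face, cradle y = -115, z = 10 mm.
- jaw: Sliding steel collar jaw, 46 x 8 x 50 mm, on two guide rods, driven by the thumbwheel. Origin on the lamp's axis in the face that meets the lamp's black base (the pins pass through its opening); at the start at cradle y = 39 to 47 mm; moves 10 mm per rad to -y, towards the stop, as the wheel is rolled, and clamps a lamp that stands against the stop at y = 25.
- thumbwheel: Black ribbed thumbwheel, 40 mm diameter, 12 mm wide, axle along the cradle's x, origin at its centre; not sprung. Press the rim's top (4 to 8 N; over 20 N harms it) and draw the fingertip along the cradle's -y; lift between strokes. Drag about 2 N at the rim; each further 1 N there gives 2 N at the jaw. It stays where it is left.
- wheel_top (a point): Highest point of the wheel's rim, cradle y = 95, z = 57 mm: 5 mm above the housing's roof. Axes as the cradle's.
- beaker: Bystander: clear beaker, 53 mm across, 68 mm tall, near the front edge, right of the lamp. Leave alone.
- small_beaker: Bystander: clear beaker, 44 mm across, 56 mm tall, behind the cradle. Leave alone.
- dropper: Bystander: brown dropper bottle, 30 mm across, 75 mm tall, behind the cradle. Leave alone.

How it is judged:
On the way:
1. the lamp lies in the saddles, base towards the jaw, let go, before it is clamped (x of lamp_mid in the frame of seat between -0.004 and 0.004 m and z of lamp_mid in the frame of seat between -0.004 and 0.004 m and y of lamp_mid in the frame of seat between -0.002 and 0.024 m and y of jaw in the frame of lamp_mid above 0.05 m and angle between the y axis of lamp_mid and the y axis of cradle, either way round below 0.06 rad and contact force between each of the arm, the fingers and lamp below 0.1 N), for 0.3 s.
At the end, for the whole second after the job is handed in: The lamp lies in the saddles, base towards the jaw, its mid within 4 mm of the seat point and within 0.06 rad of the cradle's axis, at rest; the jaw and the stop each press on it with more than 0.5 N and stay so after the hand is gone (distance between lamp_mid and seat below 0.004 m and y of jaw in the frame of lamp_mid above 0.05 m and angle between the y axis of lamp_mid and the y axis of cradle, either way round below 0.06 rad and contact force between each of jaw, stop and lamp above 0.5 N and linear speed of lamp below 0.01 m/s); the robot touches nothing.
It fails at once if the lamp is squeezed by the jaw with more than 12 N (contact force between jaw and lamp above 12 N).
It fails at once if the thumbwheel is pressed with more than 20 N (contact force between any of the fingers, the arm and thumbwheel above 20 N).
It fails at once if the jaw is pushed by the hand or arm in place of its wheel (contact force between any of the fingers, the arm and jaw above 2 N).
It fails at once if a bystander is pushed aside (distance of any of beaker, small_beaker, dropper from where it was at the start of the episode above 0.02 m).
It also fails if it takes over 72 s, if anything falls off the work surface, if the arm or the gripper's body presses on something with over 40 N, if the wrist force passes 120 N, or if a joint passes its speed limit or range.

## Working session

There is one attempt and no reset: what is moved stays moved. The work goes in short steps, each a Python script; the robot and the scene stay as the last script left them, time stands still between calls to the robot, and variables do not carry over. Pictures are saved under pics/ and viewed, about 8 in all and at most 12, crops included, and the job is handed in when it is done.

```bash
ls; mkdir -p pics
cat > h.py <<'E'
import numpy as np, cv2, pickle
from scipy.spatial.transform import Rotation as R
from rig import env, cams
def cap(n,f):
    c=cams.capture(n); cv2.imwrite('pics/%s.png'%f,cv2.cvtColor(c['pixels'],cv2.COLOR_RGB2BGR)); pickle.dump(c,open('pics/%s.pkl'%f,'wb')); return c
def load(f): return pickle.load(open('pics/%s.pkl'%f,'rb'))
def ray(c,u,v):
    K=np.array(c['intrinsics']); d=np.array([(u-K[0,2])/K[0,0],(v-K[1,2])/K[1,1]]); s=d.copy()
    for _ in range(20): s=d/(1+c['k1']*(s@s))
    r=R.from_quat(c['orientation']).apply([s[0],s[1],1]); return np.array(c['origin']),r
def onz(c,u,v,z):
    o,r=ray(c,u,v); return o+r*(z-o[2])/r[2]
def tri(c1,p1,c2,p2):
    o1,a=ray(c1,*p1); o2,b=ray(c2,*p2)
    t=np.linalg.lstsq(np.c_[a,-b],o2-o1,rcond=None)[0]; A=o1+a*t[0];B=o2+b*t[1]
    return (A+B)/2,np.linalg.norm(A-B)
def proj(c,P):
    p=R.from_quat(c['orientation']).inv().apply(np.array(P)-c['origin']); s=p[...,:2]/p[...,2:]
    s=s*(1+c['k1']*(s**2).sum(-1,keepdims=True)); K=np.array(c['intrinsics']); return s@K[:2,:2].T+K[:2,2]
E
python3 - <<'E'
from h import *
for n in('side','top'):
    c=cap(n,n+'0'); print(n,c['intrinsics'],c['k1'],c['origin'],c['orientation'])
a=np.hstack([cv2.imread('pics/side0.png'),cv2.imread('pics/top0.png')])
print(env.read_tool_rot(),env.read_time_s(),env.read_ft_force())
E
```

```text
pics
side [[386.43635363   0.         276.56237402]
 [  0.         386.43635363 208.01431537]
 [  0.           0.           1.        ]] -0.0693677852010822 [0.53136862 0.92895547 0.52243848] [ 0.00775393  0.86215352 -0.50627725 -0.017735  ]
top [[467.94841636   0.         278.5001139 ]
 [  0.         467.94841636 216.06661244]
 [  0.           0.           1.        ]] -0.0012964834918572916 [0.31215435 0.12649197 1.25344427] [-0.69405915  0.71463396 -0.05527629  0.0672661 ]
[ 0.09737517  0.70031098 -0.0985009   0.70027151] 0.1 [-0.60118942  0.53181549 -0.65201167]
```

View pics/side0.png

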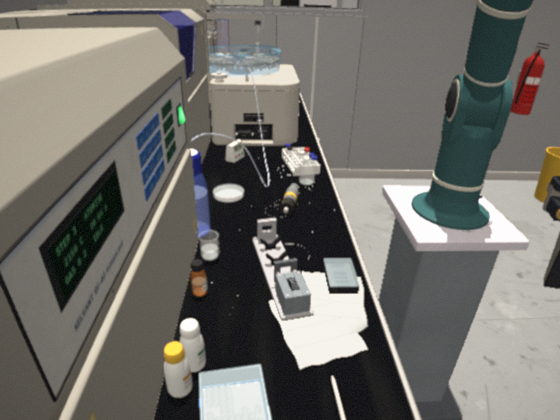

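View pics/top0.png

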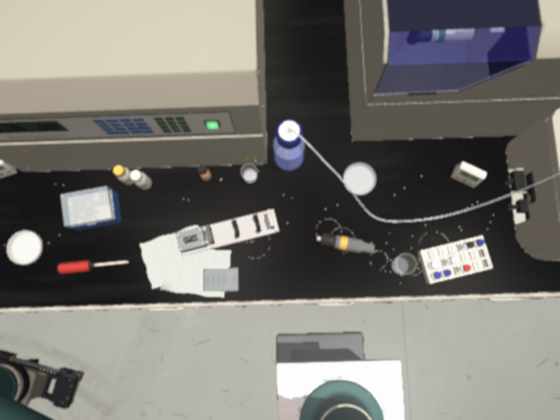

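The top view shows the cradle (housing ~(192,238), stop ~(275,222)) and the lamp ~(345,243). The pins seem to be at the left (318,238). I'll take enlarged crops to measure.

Run:
```python
import cv2,numpy as np
t=cv2.imread('pics/top0.png');s=cv2.imread('pics/side0.png')
a=cv2.resize(t[195:275,165:395],(0,0),fx=3.4,fy=3.4,interpolation=cv2.INTER_CUBIC)
b=cv2.resize(s[175:325,235:345],(0,0),fx=2.1,fy=2.1,interpolation=cv2.INTER_CUBIC)
c=cv2.resize(s[175:225,260:320],(0,0),fx=6,fy=6,interpolation=cv2.INTER_CUBIC)
W=782;o=np.zeros((272+316,W,3),np.uint8);o[:a.shape[0],:a.shape[1]]=a;o[272:272+b.shape[0],:b.shape[1]]=b;o[272:272+c.shape[0],300:300+c.shape[1]]=c
o=cv2.convertScaleAbs(o,alpha=1.5,beta=10)
cv2.imwrite('pics/crop1.png',o);print(a.shape,b.shape,c.shape)
```

```text
(272, 782, 3) (315, 231, 3) (300, 360, 3)
```

View pics/crop1.png

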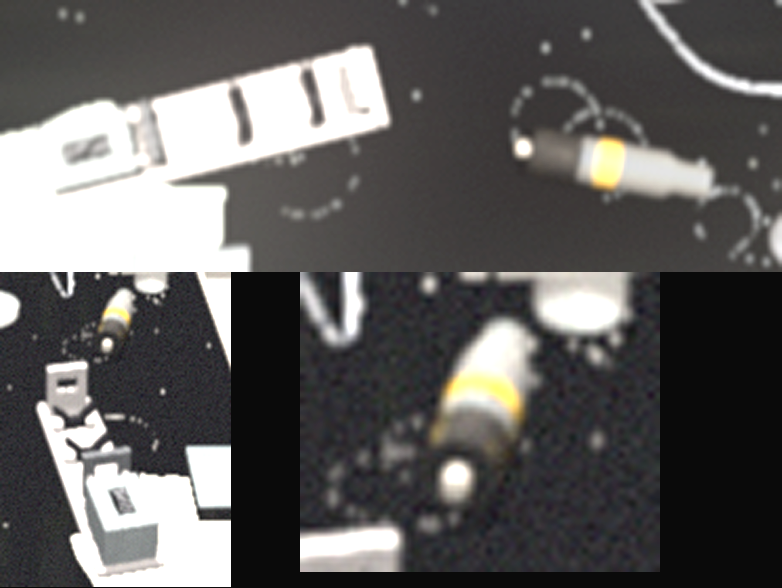

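The crop shows the black base and pins at world +y (pin tip top px (319,238.5), side px (286,209)), and the glass end towards −y. The cradle's housing is at +y and its stop at −y, so the lamp needs no flip. Next I compute positions.

Run:
```python
from h import *
t,s=load('top0'),load('side0')
def cen(m):
    n,l,st,c=cv2.connectedComponentsWithStats(m.astype(np.uint8)); i=1+np.argmax(st[1:,4]); return c[i],st[i,4]
P={}
for n,c,r in(('t',t,(225,260,310,390)),('s',s,(178,222,270,305))):
    im=c['pixels'].astype(int); sub=im[r[0]:r[1],r[2]:r[3]]
    y=(sub[...,0]-sub[...,2]>50); q,a=cen(y); P[n]=q+[r[2],r[0]]; print(n,'yellow',P[n],a)
print('yellow tri',tri(t,P['t'],s,P['s']))
print('pin',tri(t,(318.4,238.2),s,(285.6,209.0)))
print('wheel',tri(t,(189.7,238.8),s,(292.8,283.3)))
# lamp glass mask, top
g=cv2.cvtColor(t['pixels'],cv2.COLOR_RGB2GRAY).astype(int)
for u in range(316,382,3): print(u,g[230:258,u].tolist())
# plate edges: subpixel
def edges(u,v0,v1):
    c=g[v0:v1,u].astype(float); d=np.diff(c); return v0+.5+np.argmax(d),v0+.5+np.argmin(d)
for u in list(range(212,278,5)): print(u,g[200:256,u].tolist())
```

```text
t yellow [343.38596491 242.44736842] 114
s yellow [290.63461538 193.92307692] 52
yellow tri (array([ 0.45109445, -0.02307889,  0.03629097]), np.float64(0.0007069102208599041))
pin (array([0.46685385, 0.04045676, 0.02372659]), np.float64(0.0029044974173561004))
wheel (array([0.47166909, 0.37536228, 0.05390198]), np.float64(0.0032472839131948063))
316 [32, 33, 47, 70, 82, 87, 98, 111, 114, 104, 78, 47, 30, 29, 31, 30, 31, 31, 32, 32, 32, 32, 31, 32, 32, 32, 31, 31]
319 [32, 31, 30, 28, 40, 87, 152, 204, 220, 200, 149, 85, 40, 30, 30, 29, 29, 30, 31, 32, 32, 31, 31, 31, 31, 32, 32, 31]
322 [31, 31, 35, 40, 47, 53, 62, 69, 75, 71, 65, 58, 55, 51, 43, 37, 32, 30, 31, 31, 31, 31, 31, 31, 33, 31, 32, 32]
325 [31, 32, 37, 49, 59, 63, 68, 71, 73, 72, 70, 66, 61, 54, 48, 40, 34, 30, 28, 31, 31, 32, 32, 33, 32, 32, 32, 32]
328 [31, 30, 34, 41, 52, 59, 64, 69, 74, 77, 75, 70, 66, 59, 52, 44, 36, 31, 29, 29, 31, 31, 32, 31, 30, 32, 32, 32]
331 [40, 58, 70, 64, 54, 55, 60, 66, 73, 80, 82, 80, 72, 66, 58, 49, 40, 36, 31, 30, 30, 30, 31, 31, 32, 32, 32, 32]
334 [75, 52, 36, 32, 40, 49, 57, 65, 70, 7
[... 4842 characters left out ...]
226, 232, 222, 198, 184, 181, 171, 157, 150, 149, 149, 147, 147, 148, 149, 152, 156, 173, 203, 228, 238, 239, 224, 165, 100, 64, 52, 47, 46, 46, 43, 43, 43, 43, 43, 44, 48, 58, 62, 57, 48, 44, 43, 45, 44]
272 [38, 39, 39, 38, 39, 39, 37, 52, 107, 179, 225, 234, 235, 235, 235, 235, 233, 229, 232, 237, 238, 234, 233, 236, 236, 214, 150, 111, 145, 206, 236, 237, 210, 143, 76, 44, 41, 41, 42, 43, 42, 41, 42, 42, 42, 42, 42, 41, 41, 41, 42, 41, 42, 42, 42, 42]
277 [38, 38, 37, 39, 37, 38, 38, 38, 38, 37, 38, 37, 37, 37, 37, 39, 44, 52, 61, 71, 90, 114, 136, 152, 171, 192, 213, 227, 233, 233, 217, 169, 103, 54, 39, 41, 41, 41, 41, 40, 41, 41, 41, 41, 41, 40, 40, 41, 40, 39, 40, 39, 40, 41, 40, 40]
```

Run:
```python
from h import *
np.set_printoptions(precision=4,suppress=True)
t,s=load('top0'),load('side0')
up=np.array([(217,222.15),(222,220.9),(227,219.6),(242,215.7),(247,214.5),(262,210.75),(272,208.45)])
lo=np.array([(217,247),(222,245.65),(227,244.5),(232,243.2),(237,241.85),(242,240.6),(247,239.45),(252,238.1),(257,236.7),(262,235.5),(267,234.4),(272,233)])
U=np.array([onz(t,*p,.01)[:2] for p in up]);L=np.array([onz(t,*p,.01)[:2] for p in lo])
fu=np.polyfit(U[:,1],U[:,0],1);fl=np.polyfit(L[:,1],L[:,0],1)
print('edges x(y)',fu,fl,'width',(fu[1]-fl[1]+(fu[0]-fl[0])*.25)*np.cos(np.arctan(fl[0])))
k=(fu[0]+fl[0])/2; yd=np.array([k,1])/np.hypot(k,1); print('cradle ydir',yd)
# along-axis positions: profile along axis in image at z=.01 and .037 / .064 / .052
g=cv2.cvtColor(t['pixels'],cv2.COLOR_RGB2GRAY).astype(np.float32)
b=(fu[1]+fl[1])/2; o=np.array([b+k*.25,.25]); xd=np.array([yd[1],-yd[0]])
for z,off in((.01,.025),(.01,-.026),(.052,0.018),(.052,-0.018)):
    a=np.arange(-.14,.2,.003); pts=np.array([np.r_[o+yd*q+xd*off,z] for q in a]); px=proj(t,pts).astype(np.float32)
    v=cv2.remap(g,px[:,0],px[:,1],cv2.INTER_LINEAR)[:,0]; print(z,off,[(round(float(q)*1e3),int(w)) for q,w in zip(a,v)])
print('origin',o)
print('wheel top @57',onz(t,189.7,238.8,.057),onz(s,292.8,283.3,.057))
print('lamp pins',onz(t,319,238.1,.0185),'window',onz(t,374.8,248.3,.0185),'yel',onz(t,343.4,242.45,.0185))
print('bottle cap',onz(t,289,130,.215))
print('stop top side corners',onz(s,256.9,219.7,.064),onz(s,275.9,217.8,.064))
```

```text
edges x(y) [-0.2225  0.5882] [-0.2245  0.5215] width 0.0656000063189179
cradle ydir [-0.2181  0.9759]
0.01 0.025 [(-140, 35), (-137, 35), (-134, 35), (-131, 36), (-128, 36), (-125, 36), (-122, 37), (-119, 37), (-116, 37), (-113, 37), (-110, 37), (-107, 38), (-104, 69), (-101, 154), (-98, 220), (-95, 233), (-92, 232), (-89, 232), (-86, 232), (-83, 229), (-80, 219), (-77, 208), (-74, 206), (-71, 218), (-68, 229), (-65, 234), (-62, 233), (-59, 231), (-56, 205), (-53, 142), (-50, 92), (-47, 84), (-44, 118), (-41, 178), (-38, 221), (-35, 233), (-32, 235), (-29, 235), (-26, 235), (-23, 235), (-20, 236), (-17, 236), (-14, 235), (-11, 236), (-8, 236), (-5, 236), (-2, 236), (1, 231), (4, 187), (7, 118), (10, 84), (13, 93), (16, 135), (19, 196), (22, 231), (25, 237), (28, 237), (31, 236), (34, 237), (37, 238), (40, 237), (43, 237), (46, 238), (49, 238), (52, 237), (55, 237), (58, 238), (61, 237), (64, 237), (67, 237), (70, 236), (73, 221), (76, 168), (79, 117), (82, 126), (85, 136), (88, 160), (91, 198), (94, 208), (97, 189), (100, 177), (103, 193), (106, 205), (109, 194), (112, 184), (115, 18
[... 3941 characters left out ...]
), (97, 193), (100, 205), (103, 198), (106, 188), (109, 186), (112, 186), (115, 186), (118, 185), (121, 185), (124, 185), (127, 186), (130, 186), (133, 185), (136, 185), (139, 184), (142, 183), (145, 183), (148, 182), (151, 183), (154, 190), (157, 209), (160, 210), (163, 210), (166, 230), (169, 236), (172, 237), (175, 235), (178, 234), (181, 235), (184, 237), (187, 236), (190, 237), (193, 237), (196, 237), (199, 237)]
origin [0.499 0.25 ]
wheel top @57 [0.4697 0.375  0.057 ] [0.4736 0.3786 0.057 ]
lamp pins [0.4663 0.0387 0.0185] window [ 0.4348 -0.107   0.0185] yel [ 0.4528 -0.0252  0.0185]
bottle cap [0.697  0.1116 0.215 ]
stop top side corners [0.5423 0.1628 0.064 ] [0.4982 0.1538 0.064 ]
```

Run:
```python
from h import *
np.set_printoptions(precision=3,suppress=True)
t,s=load('top0'),load('side0')
print('low',onz(s,267,185,.02),onz(s,267,185,.04))
# tube top-view points: find z such that the projection falls on the bright tube curve in side view
g=t['pixels'].astype(int).sum(2); S=s['pixels'].astype(int).sum(2)
for u in(310,320,330,340,350,360,370,380,395,410,440):
    v=np.arange(130,226); 
    col=g[130:226,u].copy()
    vv=130+np.argmax(col) if u>=382 else None
    print(u,[int(x) for x in 130+np.where(col>240)[0]][:40])
for u,v in((310,145),(330,166),(345,186),(355,200),(365,212),(375,219),(395,220),(440,214)):
    print((u,v),[(round(z*1e3),onz(t,u,v,z)[:2],proj(s,onz(t,u,v,z)).round(0)) for z in(.02,.05,.09,.14,.2)])
print(env.read_tool_rot(), R.from_quat(env.read_tool_rot()).as_matrix())
m=R.from_euler('z',-.21).as_matrix()
for n,p,yaw in(('grasp',[.447,-.0506,.02],-.21),('place',[.5029,.2329,.045],.22),('wheel',[.471,.3754,.076],.22)):
  for sg in(1,-1):
    x=np.array([0,0,-1.]);y=sg*np.array([np.cos(yaw),np.sin(yaw),0]);Q=R.from_matrix(np.c_[x,y,np.cross(x,y)]).as_quat()
    print(n,sg,Q,env.inverse_kinematics(p,Q))
```

```text
low [ 0.516 -0.113  0.02 ] [ 0.516 -0.071  0.04 ]
310 [143, 144, 145, 146, 147, 148]
320 [154, 155, 156, 157, 158, 159, 221, 222]
330 [165, 166, 167, 168, 169, 218, 219]
340 [175, 176, 177, 178, 179, 180]
350 [164, 165, 166, 167, 168, 169, 170, 171, 172, 173, 174, 175, 176, 177, 178, 179, 180, 181, 182, 183, 184, 185, 186, 187, 188, 189, 190, 191, 192]
360 [130, 131, 132, 133, 134, 135, 136, 137, 138, 162, 163, 164, 165, 166, 167, 168, 169, 170, 171, 172, 173, 174, 175, 176, 177, 178, 179, 180, 181, 182, 183, 184, 185, 186, 187, 188, 189, 190, 191, 192]
370 [130, 131, 132, 133, 134, 135, 136, 137, 138, 139, 166, 167, 168, 169, 170, 171, 172, 173, 174, 175, 176, 177, 178, 179, 180, 181, 182, 183, 184, 185, 186, 187, 188, 189, 190, 191, 212, 213, 214, 215]
380 [130, 131, 132, 133, 134, 135, 136, 137, 138, 139, 217, 218, 219, 220, 221]
395 [130, 131, 132, 133, 134, 135, 136, 137, 219, 220, 221, 222, 223]
410 [130, 131, 132, 133, 134, 135, 136, 137, 138, 139, 219, 220, 221, 222]
440 [130, 131, 132, 133, 134, 135, 136, 137, 138, 215, 216, 217, 218]
(310, 145) [(20, array([0.724, 0.053]), 
[... 2071 characters left out ...]
32.])), (200, array([ 0.49 , -0.225]), array([276., 115.]))]
[ 0.097  0.7   -0.099  0.7  ] [[-0.     0.274  0.962]
 [-0.002  0.962 -0.274]
 [-1.    -0.002  0.   ]]
grasp 1 [ 0.55   0.445 -0.55   0.445] [-0.461  0.51   0.604  2.233 -0.56   0.548  0.362]
grasp -1 [-0.445  0.55   0.445  0.55 ] [ 0.154  0.455 -0.136  2.194  0.125  0.499  2.854]
place 1 [ 0.442  0.552 -0.442  0.552] [-0.781  0.547  0.366  1.97  -0.301  0.677 -0.008]
place -1 [ 0.552 -0.442 -0.552 -0.442] [-0.272  0.551 -0.281  1.935  0.231  0.686  2.669]
wheel 1 [ 0.442  0.552 -0.442  0.552] [-0.932  0.553  0.268  1.834 -0.199  0.782 -0.34 ]
wheel -1 [ 0.552 -0.442 -0.552 -0.442] [-0.474  0.577 -0.337  1.801  0.253  0.806  2.425]
```

Run:
```python
import cv2
s=cv2.imread('pics/side0.png')
cv2.imwrite('pics/crop2.png',cv2.resize(s[110:260,180:320],(0,0),fx=4,fy=4,interpolation=cv2.INTER_CUBIC))
```

```text
(no output)
```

View pics/crop2.png

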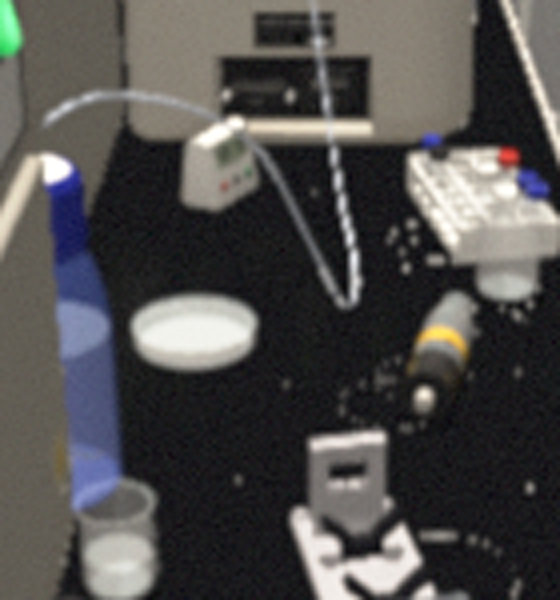

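The side crop shows the tube's low point at about px (266,185), rising towards the bottle at upper left. By triangulation it passes only about 95–100 mm from the grasp at gripper-body height. I'll lean the hand 7° towards the robot for the grasp.

```bash
cat >> h.py <<'E'
np.set_printoptions(precision=4,suppress=True)
def quat(yaw,tilt=0.):   # jaws open along (cos yaw,sin yaw); tilt leans the hand's body back towards the robot
    j=np.array([np.cos(yaw),np.sin(yaw),0]); z=np.array([0,0,1.])
    x=-np.cos(tilt)*z+np.sin(tilt)*j; y=np.cos(tilt)*j+np.sin(tilt)*z
    return R.from_matrix(np.c_[x,y,np.cross(x,y)]).as_quat()
E
python3 - <<'E'
from h import *
th=np.radians(7); yaw=-.21; q=quat(yaw,th); a=R.from_quat(q).apply([1,0,0])
ax=np.array([.447,-.0506,.0185]); tcp=ax-a*.0096
env.set_gripper(.06)
env.move_to(tcp+[-.03,0,.14],q)
env.move_l(tcp+[-.012,0,.06],.12)
print(env.read_ft_force(),env.read_tcp_pos(),tcp,env.read_time_s())
c=cap('top','top1'); s=cap('side','side1')
a=cv2.resize(cv2.imread('pics/top1.png')[190:290,300:430],(0,0),fx=3,fy=3,interpolation=cv2.INTER_CUBIC)
b=cv2.resize(cv2.imread('pics/side1.png')[100:260,200:340],(0,0),fx=2.5,fy=2.5,interpolation=cv2.INTER_CUBIC)
o=np.zeros((400,750,3),np.uint8);o[:300,:390]=a;o[:,400:]=b;cv2.imwrite('pics/v1.png',o)
E
```

```text
[-0.2802  0.837  -0.3238] [ 0.4341 -0.0505  0.0883] [ 0.4459 -0.0504  0.028 ] 4.1
```

View pics/v1.png

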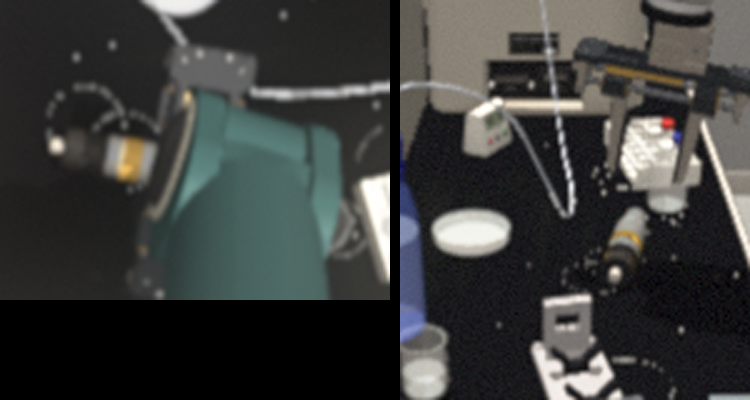

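The fingers straddle the lamp in the side view, and the tube lies behind and below the hand's far end. I'll descend, grip and lift clear.

Run:
```python
from h import *
th=np.radians(7); q=quat(-.21,th); a=R.from_quat(q).apply([1,0,0])
tcp=np.array([.447,-.0506,.0185])-a*.0096
env.move_l(tcp+[-.003,0,.02],.08); print(env.read_ft_force())
env.move_l(tcp,.05); print(env.read_ft_force(),env.read_tcp_pos())
env.set_gripper(0.02); print('grip',env.read_grip_width(),env.read_ft_force())
env.move_l(tcp+[-.025,0,.06],.08); print(env.read_grip_width(),env.read_ft_force())
env.move_l(tcp+[-.03,.02,.11],.12)
# go above the cradle, upright
P=np.array([.5029,.2329,.042+.0096])
env.move_to(P+[-.01,0,.08],quat(.22)); env.move_l(P+[0,0,.05],.1)
print(env.read_grip_width(),env.read_tcp_pos(),env.read_ft_force(),env.read_time_s())
cap('top','top2'); cap('side','side2')
a=cv2.resize(cv2.imread('pics/top2.png')[190:270,170:310],(0,0),fx=2.8,fy=2.8,interpolation=cv2.INTER_CUBIC)
b=cv2.resize(cv2.imread('pics/side2.png')[150:330,210:350],(0,0),fx=2.7,fy=2.7,interpolation=cv2.INTER_CUBIC)
o=np.zeros((486,790,3),np.uint8);o[:a.shape[0],:a.shape[1]]=a;o[:b.shape[0],400:400+b.shape[1]]=b;cv2.imwrite('pics/v2.png',o)
```

```text
[-1.4892  0.2093 -0.0463]
[-0.0214  0.4185 -0.4895] [ 0.4456 -0.0506  0.0277]
grip 0.019473478073811914 [ 0.7214 -0.2301 -0.1224]
0.02018823708705526 [ 0.865   0.9102 -0.0075]
0.01971257087567822 [0.5029 0.232  0.1015] [-0.4684 -0.5003  0.0696] 9.2417
```

View pics/v2.png

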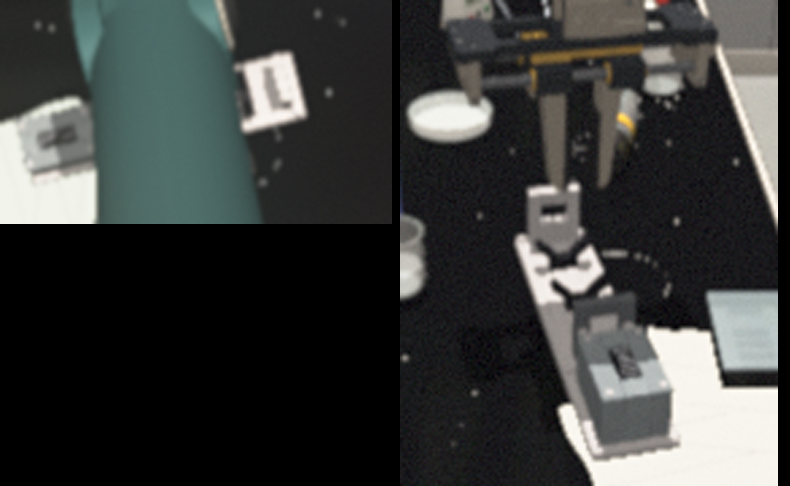

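The grip closed empty: width 19.5 mm, and the lamp is still on the bench, behind the hand in the side view at about (625,125). I'll re-measure it with the arm out of the way.

Run:
```python
from h import *
t,s=load('top2'),load('side2')
for n,c,r in(('t',t,(225,275,300,400)),('s',s,(170,222,270,320))):
    sub=c['pixels'].astype(int)[r[0]:r[1],r[2]:r[3]]; y=(sub[...,0]-sub[...,2]>50)
    k,l,st,ce=cv2.connectedComponentsWithStats(y.astype(np.uint8)); print(n,[(ce[i]+[r[2],r[0]],st[i,4]) for i in range(1,k) if st[i,4]>8])
a=cv2.resize(cv2.imread('pics/top2.png')[220:275,300:400],(0,0),fx=6,fy=6,interpolation=cv2.INTER_CUBIC)
b=cv2.resize(cv2.imread('pics/side2.png')[165:230,260:330],(0,0),fx=4,fy=4,interpolation=cv2.INTER_CUBIC)
o=np.zeros((590,600,3),np.uint8);o[:330,:600]=a;o[330:330+260,:280]=b
# overlay predicted finger pad positions of the grasp for comparison with the first side view
cv2.imwrite('pics/v3.png',cv2.convertScaleAbs(o,alpha=1.4,beta=10))
```

```text
t [(array([343.3739, 242.513 ]), np.int32(115))]
s [(array([275.6087, 170.4348]), np.int32(23)), (array([293.2, 194.6]), np.int32(30))]
```

View pics/v3.png

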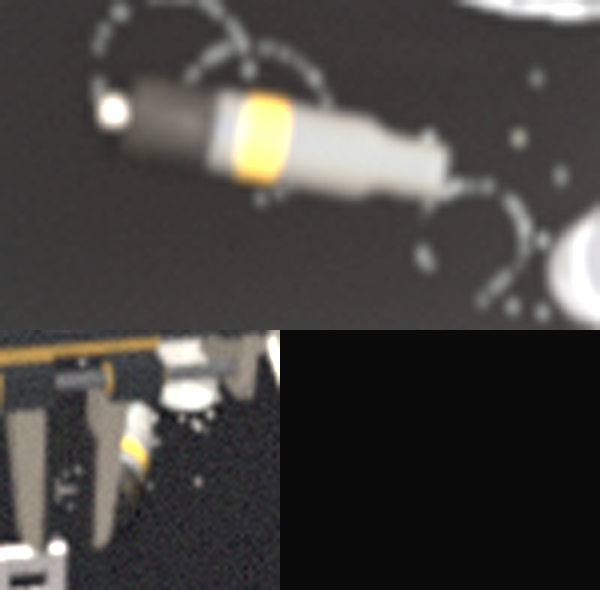

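```bash
python3 - <<'E'
from h import *
for f,tcp,q in(('side1',[.4341,-.0505,.0883],quat(-.21,np.radians(7))),('side2',env.read_tcp_pos(),env.read_tool_rot())):
    s=load(f); r=R.from_quat(q); w=.03 if f=='side1' else .01
    print(f,[proj(s,np.array(tcp)+r.apply([d,e,0])).round(1) for d,e in((0,0),(.019,-w),(.019,w),(.019,-w-.018),(.019,w+.018))])
s=load('side0');t=load('top0')
for y in(-.076,-.02,.01,.064,.0745):
    p=np.array([.4512,-.031,.0185])+y*np.array([.2085,.978,0]); print(y,p,proj(s,p).round(1),proj(t,p).round(1))
E
python3 - <<'E'
import cv2
a=cv2.imread('pics/side1.png')[130:215,250:335]
cv2.imwrite('pics/v4.png',cv2.convertScaleAbs(cv2.resize(a,(0,0),fx=7,fy=7,interpolation=cv2.INTER_CUBIC),alpha=1.3,beta=10))
E
```

```text
side1 [array([297. , 172.8]), array([306.4, 181.1]), array([285.4, 176.7]), array([312.7, 182.4]), array([279.1, 175.4])]
side2 [array([275.1, 221.3]), array([279.4, 228.4]), array([270.3, 229.5]), array([287.5, 227.5]), array([262. , 230.4])]
-0.076 [ 0.4354 -0.1053  0.0185] [294.  186.7] [374.1 248.1]
-0.02 [ 0.447  -0.0506  0.0185] [291.3 195.1] [353.1 244.3]
0.01 [ 0.4533 -0.0212  0.0185] [289.8 199.9] [341.9 242.3]
0.064 [0.4645 0.0316 0.0185] [286.8 209.2] [321.7 238.7]
0.0745 [0.4667 0.0419 0.0185] [286.1 211.1] [317.8 238. ]
```

View pics/v4.png

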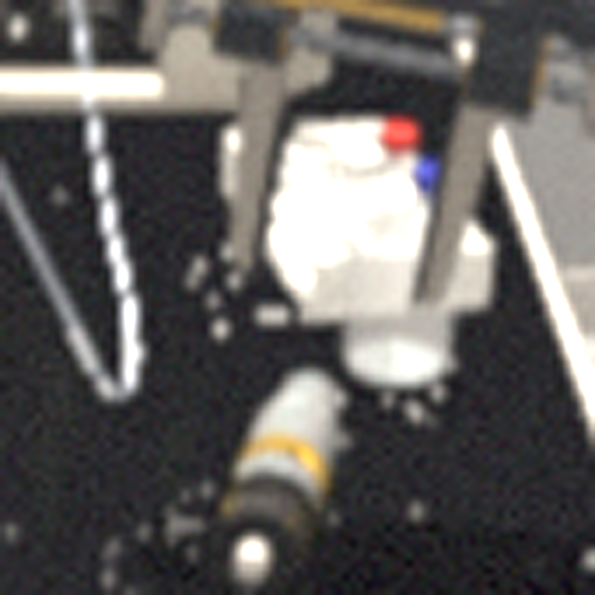

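Tips in v4 appear at about px (285,168) and (311,173), but the prediction was (285,177) and (306,181). That puts the fingers roughly 30 mm higher than the stated tip offset, which explains the empty grip. I'll check by gently touching the bare bench.

Run:
```python
from h import *
p=np.array([.42,.09,.05]); q=quat(.0)
env.move_to(p+[0,0,.06],q); env.move_l(p-[0,0,.024],.12); env.sleep(.2); f0=env.read_ft_force(); print(f0,env.read_tcp_pos())
z=.026
while z>-.014:
    z-=.003; 
    try: env.move_l([p[0],p[1],z],.05)
    except Exception as e: print('x',e); break
    f=env.read_ft_force()-f0
    if abs(f[2])>3: break
print(z,env.read_tcp_pos(),f,env.read_time_s(),env.read_grip_width())
s=cap('side','side3')
a=s['pixels'][170:260,250:340,::-1]
cv2.imwrite('pics/v5.png',cv2.convertScaleAbs(cv2.resize(a,(0,0),fx=6,fy=6,interpolation=cv2.INTER_CUBIC),alpha=1.3,beta=10))
r=R.from_quat(env.read_tool_rot()); print([proj(s,env.read_tcp_pos()+r.apply([d,e,0])).round(1) for d,e in((0,0),(.019,-.01),(.019,.01))])
```

```text
[ 0.8139 -0.5878  0.24  ] [0.4205 0.0903 0.0266]
-0.009999999999999997 [ 0.4202  0.0901 -0.0082] [-7.5056 -1.3309 32.102 ] 14.0917 0.02005563612897852
[array([304.8, 229.4]), array([308.2, 235.6]), array([300.5, 235.6])]
```

View pics/v5.png

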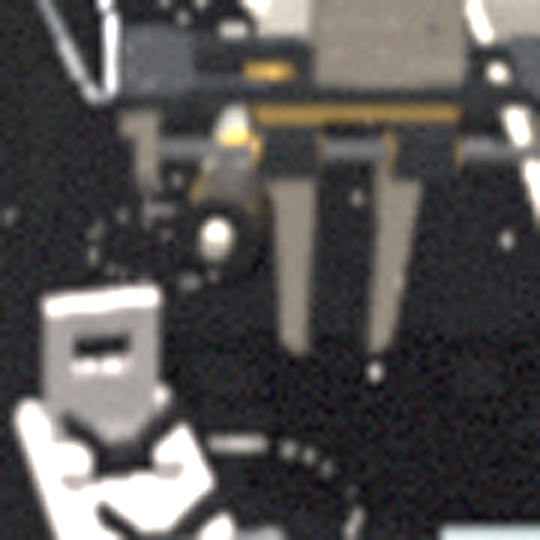

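The bench touch came at reported TCP z ≈ −0.0075. In v5 the tips meet the bench at about px (307,229), so the real fingertips are about 7.5 mm behind the reported TCP rather than 19 mm ahead. I'll correct every target by 26.5 mm along the tool and grasp again.

```bash
echo 'D=.0265  # reported TCP lies this far ahead of the real grasp point' >> h.py
python3 - <<'E'
from h import *
th=np.radians(7); q=quat(-.21,th); a=R.from_quat(q).apply([1,0,0])
tcp=np.array([.449,-.0506,.0190])-a*(.0105-D)
p=env.read_tcp_pos(); env.move_l([p[0],p[1],.05],.1); env.set_gripper(.072)
env.move_to(tcp+[-.02,0,.085],q)
env.move_l(tcp+[-.003,0,.02],.1); f0=env.read_ft_force()
env.move_l(tcp,.04); print(env.read_ft_force()-f0,env.read_tcp_pos(),tcp)
env.set_gripper(0.02); w=env.read_grip_width(); print('grip',w,env.read_ft_force()-f0)
if w>.03:
    env.move_l(tcp+[-.02,0,.06],.08); print(env.read_grip_width(),env.read_ft_force()-f0)
    env.move_l(tcp+[-.03,.02,.11],.12)
    P=np.array([.5029,.2329,.042+.0105-D])
    env.move_to(P+[-.01,0,.09],quat(.22)); env.move_l(P+[0,0,.05],.1)
    print(env.read_grip_width(),env.read_tcp_pos(),env.read_ft_force()-f0)
print(env.read_time_s())
s=cap('side','side4');t=cap('top','top4')
b=cv2.resize(s['pixels'][190:320,220:330,::-1],(0,0),fx=4,fy=4,interpolation=cv2.INTER_CUBIC)
a=cv2.resize(t['pixels'][190:270,170:310,::-1],(0,0),fx=2.4,fy=2.4,interpolation=cv2.INTER_CUBIC)
o=np.zeros((520,790,3),np.uint8);o[:,:440]=b;o[:a.shape[0],450:450+a.shape[1]]=a;cv2.imwrite('pics/v6.png',o)
E
```

```text
[-0.2688 -0.945  -1.0106] [ 0.4508 -0.0512  0.003 ] [ 0.4509 -0.051   0.0031]
grip 0.03456952101482934 [-0.4873 -0.5365  0.2053]
0.03483738526122322 [ 0.2191 -1.0819 -1.0427]
0.03473662728922983 [0.503  0.2322 0.076 ] [-0.1031 -0.9545 -1.0996]
21.7167
```

View pics/v6.png

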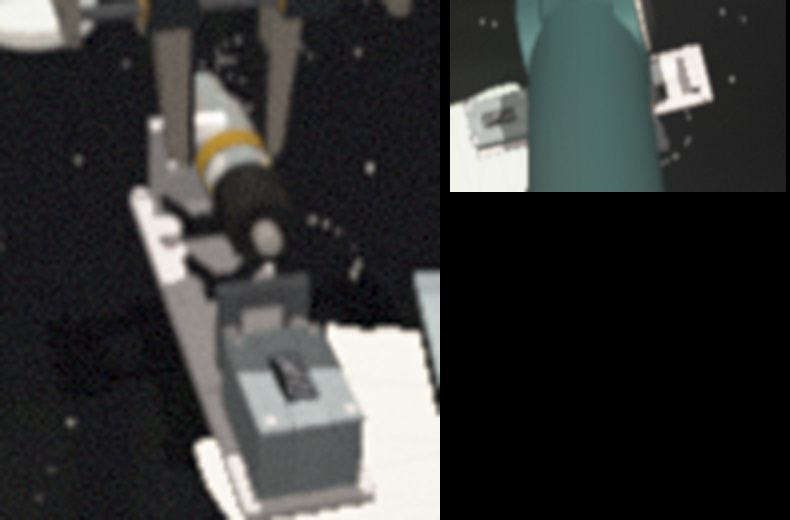

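The lamp is gripped (34.7 mm) above the cradle, with its base towards the jaw; the pin is at side px ≈ (287,249). I'll compare predicted and seen pixels.

Run:
```python
from h import *
s=load('side4'); yd=np.array([-.2181,.9759,0]); xd=np.array([.9759,.2181,0]); O=np.array([.4917,.2827,0])
C=lambda x,y,z:O+xd*x+yd*y+[0,0,z]
sub=s['pixels'].astype(int)[215:245,262:295]; m=(sub[...,0]-sub[...,2]>50).astype(np.uint8)
k,l,st,ce=cv2.connectedComponentsWithStats(m); i=1+np.argmax(st[1:,4]); ys=ce[i]+[262,215]
print('yellow seen',ys,st[i],'pin seen (286.6,248.8)')
M=np.array([.4985,.2524,.092]); M=C(0,-31,0)*0+C(0,-.031,.092)
print('pred pin',proj(s,M+yd*.0695).round(1),'yellow axis',proj(s,M+yd*.007).round(1),'px per +10mm x,y,z',[(proj(s,M+d)-proj(s,M)).round(1) for d in(xd*.01,yd*.01,np.array([0,0,.01]))])
print('pred wheel',proj(s,C(0,.095,.057)).round(1),'seen',(220+293/4,190+378/4))
print('pred stop top',[proj(s,C(x,-.115,.064)).round(1) for x in(-.022,.022)])
print('pred plate end corners +y',[proj(s,C(x,.135,.01)).round(1) for x in(-.032,.032)],'seen',(220+371/4,190+492/4),(220+253/4,190+505/4))
print('jaw top corners pred',[proj(s,C(x,.051,.067)).round(1) for x in(-.023,.023)],'seen',(220+308/4,190+275/4),(220+216/4,190+288/4))
print('saddle -25 arm tips',[proj(s,C(x,-.025,.037)).round(1) for x in(-.02,.02)])
```

```text
yellow seen [275.8378 225.527 ] [ 7  7 17 11 74] pin seen (286.6,248.8)
pred pin [286.5 249.4] yellow axis [278.3 232.2] px per +10mm x,y,z [array([-4.7,  0.6]), array([1.2, 2.6]), array([ 0.1, -4.1])]
pred wheel [294.1 282.2] seen (293.25, 284.5)
pred stop top [array([277.3, 220.4]), array([258.6, 222.5])]
pred plate end corners +y [array([315.8, 313.1]), array([282.3, 319. ])] seen (312.75, 313.0) (283.25, 316.25)
jaw top corners pred [array([299.2, 262.1]), array([276.3, 265.3])] seen (297.0, 258.75) (274.0, 262.0)
saddle -25 arm tips [array([286.6, 252.5]), array([268.4, 254.9])]
```

The seen and predicted pixels agree to about 1–2 px (≈3 mm), which is within the V's capture range. I'll lower with a force guard, release, and look.

Run:
```python
from h import *
P=np.array([.5029,.2329,.042+.0105-D])
env.move_l(P+[0,0,.012],.1); env.sleep(.2); f0=env.read_ft_force()
for dz in np.arange(.010,-.0045,-.0015):
    env.move_l(P+[0,0,dz],.04); f=env.read_ft_force()-f0
    if f[2]>2.5 or np.hypot(f[0],f[1])>6: break
print('contact',dz,env.read_tcp_pos(),f)
env.set_gripper(.05); env.sleep(.1); print(env.read_ft_force()-f0)
env.set_gripper(.06)
env.move_l(P+[0,0,.08],.12); env.set_gripper(0.0)
# move aside, behind the wheel, above it, tool ready for rolling
O=np.array([.4917,.2827,0]);yd=np.array([-.2181,.9759,0])
env.move_l(O+yd*.103+[0,0,.11],.15)
print(env.read_time_s(),env.read_grip_width(),env.read_tcp_pos())
s=cap('side','side5');t=cap('top','top5')
b=cv2.resize(s['pixels'][190:320,220:330,::-1],(0,0),fx=4,fy=4,interpolation=cv2.INTER_CUBIC)
a=cv2.resize(t['pixels'][190:270,170:310,::-1],(0,0),fx=2.4,fy=2.4,interpolation=cv2.INTER_CUBIC)
o=np.zeros((520,790,3),np.uint8);o[:,:440]=b;o[:a.shape[0],450:450+a.shape[1]]=a;cv2.imwrite('pics/v7.png',o)
```

```text
contact 0.0025000000000000022 [0.5037 0.2331 0.0288] [0.579  1.8542 3.262 ]
[-0.9772  0.2456  0.5526]
27.85 0.0002713918151284497 [0.4698 0.3819 0.11  ]
```

View pics/v7.png

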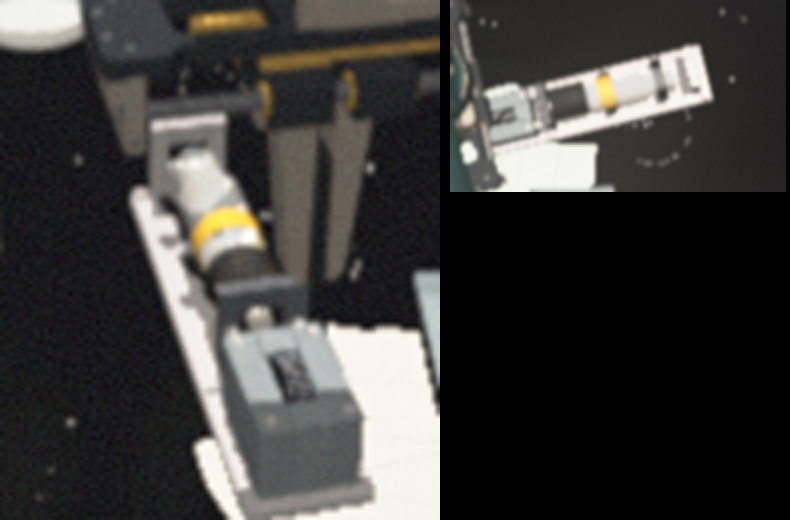

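The lamp lies in both saddles between stop and jaw, with its pins at the jaw opening (side px ≈ (285,269)). The hand is off it. Now the first gentle wheel stroke, under force feedback.

```bash
cat >> h.py <<'E'
O=np.array([.4917,.2827,0]);yd=np.array([-.2181,.9759,0])
def ft(n=4):
    v=[]
    for _ in range(n): v.append(env.read_ft_force()); env.sleep(.01)
    return np.mean(v,0)
def stroke(z0,a0=.105,a1=.086,step=.003,lo=4.,hi=6.5,stop=3.9):
    """press at cradle y=a0 from z0 down, draw to a1; returns log of (y, z, press, drag)"""
    env.move_l(O+yd*a0+[0,0,z0+.003],.12); env.sleep(.15); f0=ft(8); z=z0; log=[]; done=False
    while True:
        env.move_l(O+yd*a0+[0,0,z],.04); n=(ft(3)-f0)[2]
        if n>lo or z<z0-.008: break
        z-=.0003 if n>1 else .0006
    print('touch z',round(z,4),'press',round(n,1))
    if n<lo: return log,z,False
    a=a0
    while a>a1:
        a-=step; env.move_l(O+yd*a+[0,0,z],.05); f=ft(4)-f0; n,d=f[2],f@yd
        log.append((round(a,3),round(z,4),round(n,1),round(d,1)))
        if d>stop: done=True; break
        if n>12: print('too hard'); break
        z+= .0003 if n>hi else -.0003 if n<lo else 0
    p=env.read_tcp_pos(); env.move_l([p[0],p[1],z+.006],.06); return log,z,done
E
python3 - <<'E'
from h import *
l,z,d=stroke(.0515); print(*l,sep='\n'); print(d,env.read_time_s())
s=cap('side','side6')
E
```

```text
touch z 0.0482 press 4.5
(0.102, 0.0482, np.float64(6.3), np.float64(0.5))
(0.099, 0.0482, np.float64(6.5), np.float64(1.2))
(0.096, 0.0482, np.float64(6.8), np.float64(1.0))
(0.093, 0.0485, np.float64(5.5), np.float64(1.1))
(0.09, 0.0485, np.float64(5.7), np.float64(1.9))
(0.087, 0.0485, np.float64(6.1), np.float64(1.2))
(0.084, 0.0485, np.float64(5.8), np.float64(1.3))
False 32.9417
```

Run:
```python
from h import *
def jawrow(f):  # jaw top edge shift: correlate patch between side images
    return cv2.cvtColor(load(f)['pixels'],cv2.COLOR_RGB2GRAY)
a,b=jawrow('side5'),jawrow('side6')
for nm,(x0,y0,x1,y1) in dict(jawface=(274,258,297,270),lamp=(264,228,290,256),wheel=(286,276,300,292)).items():
    r=cv2.matchTemplate(b[y0-8:y1+8,x0-8:x1+8],a[y0:y1,x0:x1],cv2.TM_CCOEFF_NORMED); print(nm,cv2.minMaxLoc(r)[1],np.array(cv2.minMaxLoc(r)[3])-8)
o=np.hstack([cv2.resize(load(f)['pixels'][215:305,250:320,::-1],(0,0),fx=5,fy=5,interpolation=cv2.INTER_CUBIC) for f in('side5','side6')])
cv2.imwrite('pics/v8.png',o)
```

```text
jawface 0.574525773525238 [-1 -2]
lamp 0.7613073587417603 [-1  0]
wheel 0.5879860520362854 [0 0]
```

View pics/v8.png

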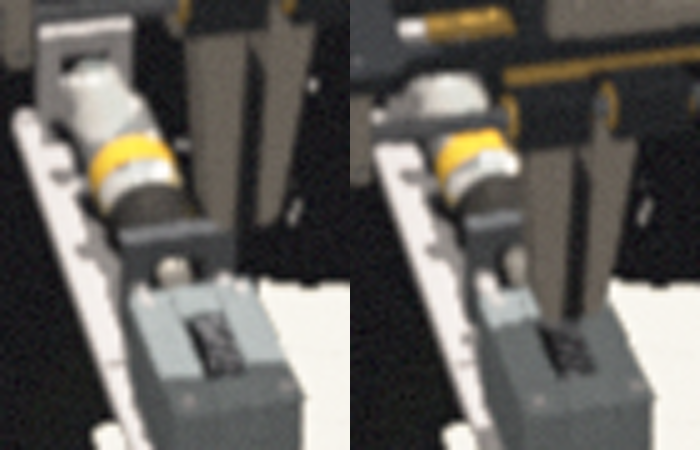

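The jaw moved about 2 px towards the stop (≈8 mm) and the drag was steady at about 1.3 N. I'll continue and stop on a rise in drag.

Run:
```python
from h import *
for i in range(2):
    l,z,d=stroke(.0495,stop=3.0); print(*[tuple(float(x) for x in q) for q in l],sep='\n'); print(d,env.read_time_s())
    if d or env.read_time_s()>50: break
cap('side','side7')
```

```text
touch z 0.048 press 5.2
(0.102, 0.048, 5.7, 1.8)
(0.099, 0.048, 6.4, 2.0)
(0.096, 0.048, 6.6, 1.9)
(0.093, 0.0483, 5.5, 2.4)
(0.09, 0.0483, 5.5, 2.1)
(0.087, 0.0483, 5.8, 2.8)
(0.084, 0.0483, 5.5, 3.2)
True 36.8667
```

The drag rose to 3.2 N, so contact is likely. My picture allowance is used up, so I'll confirm with a short stroke and numeric image checks.

Run:
```python
from h import *
l,z,d=stroke(.0493,a0=.101,a1=.09,step=.002,stop=3.6); print(*[tuple(float(x) for x in q) for q in l],sep='\n'); print(d,env.read_time_s())
p=env.read_tcp_pos(); env.move_l([p[0]-.02,p[1]+.1,.13],.2)
s=cap('side','side8');t=cap('top','top8')
from functools import reduce
for n,c,r in(('side5',load('side5'),(215,260,255,300)),('side8',s,(215,260,255,300)),('top5',load('top5'),(205,245,215,275)),('top8',t,(205,245,215,275))):
    sub=c['pixels'].astype(int)[r[0]:r[1],r[2]:r[3]]; k,l,st,ce=cv2.connectedComponentsWithStats(((sub[...,0]-sub[...,2])>50).astype(np.uint8)); i=1+np.argmax(st[1:,4]); print(n,'yellow',ce[i]+[r[2],r[0]],st[i,4])
C=lambda x,y,z:O+np.array([.9759,.2181,0])*x+yd*y+[0,0,z]
for f in('top5','top8'):
    g=cv2.cvtColor(load(f)['pixels'],cv2.COLOR_RGB2GRAY).astype(np.float32)
    for x,z in((0,.06),(.02,.01),(-.02,.06)):
        a=np.arange(-.135,.075,.003); px=np.array([proj(t,C(x,y,z)) for y in a]).astype(np.float32)
        print(f,x,[(round(y*1e3),int(v)) for y,v in zip(a,cv2.remap(g,px[:,0],px[:,1],1)[:,0])])
```

```text
touch z 0.0484 press 4.8
(0.099, 0.0484, 4.7, 2.1)
(0.097, 0.0484, 5.2, 3.1)
(0.095, 0.0484, 5.0, 3.6)
(0.093, 0.0484, 5.2, 2.8)
(0.091, 0.0484, 4.9, 2.8)
(0.089, 0.0484, 5.3, 3.1)
False 40.1917
side5 yellow [275.0396 245.5743] 101
side8 yellow [274.6575 242.9863] 73
top5 yellow [234.5    227.7959] 98
top8 yellow [238.27 226.68] 100
top5 0 [(-135, 124), (-132, 212), (-129, 241), (-126, 240), (-123, 241), (-120, 244), (-117, 238), (-114, 201), (-111, 162), (-108, 162), (-105, 194), (-102, 233), (-99, 241), (-96, 232), (-93, 226), (-90, 211), (-87, 177), (-84, 164), (-81, 170), (-78, 196), (-75, 222), (-72, 229), (-69, 228), (-66, 228), (-63, 228), (-60, 228), (-57, 228), (-54, 228), (-51, 228), (-48, 228), (-45, 228), (-42, 228), (-39, 228), (-36, 228), (-33, 229), (-30, 231), (-27, 231), (-24, 231), (-21, 231), (-18, 232), (-15, 232), (-12, 230), (-9, 227), (-6, 212), (-3, 165), (0, 108), (3, 88), (6, 91), (9, 93), (12, 92), (15, 89), (18, 88), (21, 87), (24, 86), (27, 84), (30, 83), (33, 93), (36, 129), (39, 148), (42, 142), (45, 145), (48, 151), (51, 155), (54, 139), (57, 126), (60
[... 3453 characters left out ...]
150), (-108, 150), (-105, 161), (-102, 188), (-99, 209), (-96, 211), (-93, 201), (-90, 163), (-87, 99), (-84, 71), (-81, 85), (-78, 118), (-75, 150), (-72, 169), (-69, 175), (-66, 179), (-63, 174), (-60, 171), (-57, 170), (-54, 169), (-51, 171), (-48, 170), (-45, 163), (-42, 156), (-39, 153), (-36, 148), (-33, 137), (-30, 119), (-27, 104), (-24, 96), (-21, 123), (-18, 154), (-15, 150), (-12, 126), (-9, 116), (-6, 106), (-3, 106), (0, 110), (3, 103), (6, 101), (9, 104), (12, 103), (15, 99), (18, 97), (21, 80), (24, 76), (27, 105), (30, 127), (33, 146), (36, 182), (39, 203), (42, 210), (45, 214), (48, 211), (51, 207), (54, 206), (57, 197), (60, 184), (63, 197), (66, 207), (69, 197), (72, 188)]
```

The lamp moved about 10–11 mm. Its glass now reaches the stop, the base edge is at cradle y ≈ −13 (seat value −13), and the jaw face is at ≈ 25. The drag saturated at about 3 N because the fingertip slipped. One slightly firmer short stroke will make the clamping certain.

Run:
```python
from h import *
p=env.read_tcp_pos(); env.move_l(O+yd*.1+[0,0,.07],.25)
l,z,d=stroke(.0493,a0=.099,a1=.09,step=.0015,lo=5.8,hi=7.3,stop=4.0); print(*[tuple(float(x) for x in q) for q in l],sep='\n'); print(d,env.read_time_s())
p=env.read_tcp_pos(); env.move_l([p[0],p[1],.1],.15); env.move_l([p[0]-.02,p[1]+.1,.16],.25)
c=cap('top','top9'); r=(205,245,215,275)
sub=c['pixels'].astype(int)[r[0]:r[1],r[2]:r[3]]; k,l,st,ce=cv2.connectedComponentsWithStats(((sub[...,0]-sub[...,2])>50).astype(np.uint8)); i=1+np.argmax(st[1:,4]); print('yellow',ce[i]+[r[2],r[0]])
# bystanders: compare patches with the first top view
a,b=load('top0')['pixels'].astype(int),c['pixels'].astype(int)
for n,(u,v) in dict(beaker=(403,264),small=(250,173),dropper=(206,173)).items(): print(n,np.abs(a[v-14:v+14,u-14:u+14]-b[v-14:v+14,u-14:u+14]).mean())
print(env.read_time_s(),env.read_tcp_pos())
```

```text
touch z 0.0481 press 6.8
(0.098, 0.0481, 5.6, 1.5)
(0.096, 0.0478, 6.9, 3.6)
(0.095, 0.0478, 6.7, 3.7)
(0.093, 0.0478, 5.7, 2.7)
(0.091, 0.0475, 6.8, 4.5)
True 44.9583
yellow [238.3608 226.7526]
beaker 0.7070578231292517
small 0.8027210884353742
dropper 0.766156462585034
46.0917 [0.4522 0.4724 0.1583]
```

```bash
python3 -c "
from h import *
env.finish_job(); print('handed in',env.read_time_s())"
```

```text
the job is handed in; nothing more can be done
the job is handed in; nothing more can be done
```

The lamp is in its saddles, base towards the jaw, pushed up against the stop and clamped through the thumbwheel. I handed the job in at about 46 s of the 72 s allowed, and no verdict was reported.

**What I did**
- **Grasp:** The first grasp closed empty without touching the lamp. A touch on the bare bench, which peaked at about 32 N, showed the real fingertips about 26 mm behind where the given tool data puts them. I corrected for that and gripped the lamp at the second try (34.7 mm).
- **Laying in:** I laid the lamp in the saddles and let go. The picture showed it in both saddles, clear of the jaw.
- **Clamping:** I rolled the wheel in four strokes, pressing with about 5–7 N.

**Last checks**
- **Position:** The lamp slid about 10 mm to the stop. Its base edge is at cradle y ≈ −13 mm, which is the seat value, and the jaw is at about 25 mm. It did not move in the last stroke (0.1 px).
- **Clamping force:** Drag at the rim rose from about 1.3 N to 3–4.5 N, so I estimate 3–5 N at the jaw. It was not measured directly.
- **Surroundings:** The beakers and dropper bottle look unchanged in the top view, and the hand is clear of everything.

**What disagreed**
- **Free drag:** It read 1.2–2 N against the stated 2 N.
- **Side view:** It was off by about 1–3 px (a few mm) for the hand and the jaw.
- **Slipping:** The fingertip slipped on the rim in the last two strokes.
- **Pictures:** I viewed 12, the limit, so the final checks were numbers taken from images I did not look at.

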